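# Load ring gauges on the centring stage

## Task

Thread the three steel ring gauges onto the upright sprung spindle of the centring stage, the largest at the bottom, then the medium one, and the smallest on top, each kept level and lowered gently until it lies flat and fully home, never dropped, cocked or forced. The spindle stands a few millimetres off the middle of the stage, so feel for it with the bore of the ring. Let go of everything and leave the other gauges and tools alone.

Things in the scene. Friction and masses are not known exactly. Their poses are not given: they have to be found in the camera images.
- stage: centring stage fixed to the plate: round aluminium base 124 mm diameter with two short thumbscrews and a dark turning plate. It carries the seat and the spindle. Origin: underside centre of the base on the plate, on the stage's axis, z up. Any ring forced, rammed or dropped with more than 35 N against the stage or another ring spoils the job
- stage_seat (a point): point on the stage's axis level with the flat top of the rigid round steel seat (72 mm diameter), 45 mm above the plate. Seat and spindle are concentric with each other, but are locked 5 to 7 mm off the stage's axis (off this point) in an unknown horizontal direction that differs each time and is not measured
- stage_tip (a point): point on the stage's axis level with the tip of the steel spindle, 62 mm above the seat; the spindle itself stands 5 to 7 mm to one side. It is 20 mm diameter, its last 2 mm chamfered to 17 mm. Sprung: pressed on the tip it starts to sink at about 2 N and gives 12 mm at 0.4 N per mm (7 N at the end), then stops hard; it rises when let go
- ring_large: plain ground-steel ring gauge, outer diameter 64 mm, height 16 mm, straight through bore 22 mm diameter (walls vertical, no chamfer), about 300 g; lies flat; must stay within about 10 degrees of level at the stage; origin at the centre of its underside, z along the bore axis, upward
- ring_medium: plain ground-steel ring gauge, outer diameter 54 mm, height 16 mm, straight through bore 22 mm diameter (walls vertical, no chamfer), about 200 g; lies flat; must stay within about 10 degrees of level at the stage; origin at the centre of its underside, z along the bore axis, upward
- ring_small: plain ground-steel ring gauge, outer diameter 44 mm, height 16 mm, straight through bore 22 mm diameter (walls vertical, no chamfer), about 120 g; lies flat; must stay within about 10 degrees of level at the stage; origin at the centre of its underside, z along the bore axis, upward
- master_disc: bystander: solid steel disc without a bore, 50 mm diameter, 14 mm high; origin underside centre
- plug_gauge: bystander: dark steel plug gauge standing upright, 26 mm diameter foot, 60 mm tall; origin underside centre
- gauge_block: bystander: steel gauge block standing on edge, 35 x 9 x 30 mm; origin underside centre
- brush: bystander: small brush, 150 mm long, lying; origin underside near its middle
- screwdriver: bystander: screwdriver, 160 mm long, lying; origin underside near its middle
Things that resemble listed ones, but are neither listed nor needed, are in the scene too. What is shaped like the ring_small but pink is not meant. Leave any orange look-alike of the ring_medium alone.

How it is judged:
On the way, in this order (a step that is already met when the one before it is completed fails the run):
1. the large ring lies home on the seat, around the spindle (z of ring_large in the frame of stage between 0.043 and 0.047 m and horizontal distance between ring_large and stage below 0.012 m and angle between ring_large's own z axis and vertical below 0.06 rad), for 0.2 s.
2. the medium ring lies home on the large one (all of step 1 and z of ring_medium in the frame of stage between 0.059 and 0.063 m and horizontal distance between ring_medium and stage below 0.012 m and angle between ring_medium's own z axis and vertical below 0.06 rad), for 0.2 s.
At the end, for the whole second after the job is handed in: All three rings are on the spindle: underside of the large ring 45 mm, of the medium ring 61 mm and of the small ring 77 mm above the stage's origin (each within 2 mm), each within 12 mm sideways of the stage's axis, level within 0.06 rad, and at rest (all of step 2 and z of ring_small in the frame of stage between 0.075 and 0.079 m and horizontal distance between ring_small and stage below 0.012 m and angle between ring_small's own z axis and vertical below 0.06 rad and linear speed of each of ring_large, ring_medium, ring_small below 0.01 m/s); the robot touches nothing.
It fails at once if a ring cocked by more than 0.2 rad at the stage ((horizontal distance between ring_large and stage below 0.03 m and angle between ring_large's own z axis and vertical above 0.2 rad) or (horizontal distance between ring_medium and stage below 0.03 m and angle between ring_medium's own z axis and vertical above 0.2 rad) or (horizontal distance between ring_small and stage below 0.03 m and angle between ring_small's own z axis and vertical above 0.2 rad)).
It fails at once if a ring dropped: out of the fingers and moving faster than 0.4 m/s ((contact force between ring_large and the fingers below 0.1 N and linear speed of ring_large above 0.4 m/s) or (contact force between ring_medium and the fingers below 0.1 N and linear speed of ring_medium above 0.4 m/s) or (contact force between ring_small and the fingers below 0.1 N and linear speed of ring_small above 0.4 m/s)).
It fails at once if a ring pressed or dropped with more than 35 N against the stage, its seat or spindle (contact force between any of ring_large, ring_medium, ring_small and stage above 35 N).
It fails at once if rings pressed or dropped on one another with more than 35 N (contact force between ring_large and ring_medium above 35 N or contact force between any of ring_medium, ring_large and ring_small above 35 N).
It fails at once if another gauge or a tool displaced by more than 20 mm (distance of any of master_disc, plug_gauge, gauge_block, brush, screwdriver from where it was at the start of the episode above 0.02 m).
It also fails if it takes over 72 s, if anything falls off the work surface, if the arm or the gripper's body presses on something with over 40 N, if the wrist force passes 120 N, or if a joint passes its speed limit or range.

## Robot

A 6-joint arm with a two-finger parallel gripper is mounted at the origin on the work surface. World frame = base frame: x ahead of the robot, y to its left, z up, the work surface at z = 0. Lengths are in m, angles in rad, forces in N, time in s.
With the tool pointing down it reaches from about 0.35 to 0.8 m from the base axis. Payload 7.3 kg.
Tool frame: the origin (TCP) lies between the finger pads; the fingertips stand 25 mm ahead of it and the grasp point (between the pads) lies 6 mm ahead of it (r.tip_extent is the distance from the TCP to the fingertips, in m); z points along the fingers, y is the direction in which the jaws open and shut (so a half turn about z gives the same grasp; the last joint's range is limited). The gripper opens to 85 mm and grips with 20 to 120 N. Pads are 22 mm wide; open, the fingers measure 114 mm over their backs; the gripper's body (76 mm by 85 mm) begins 54 mm behind the grasp point. The pads swing forward as they close: fully open they stand 13 mm farther back than shut.
Start: joints at [-1.319, 0.342, 1.524, -0, 1.275, -0.146], TCP at [0.203, -0.484, 0.256] pointing down, gripper open.
Joint ranges: [-2.53, 2.53], [-0.77, 2.02], [0.04, 2.7], [-1, 4.14], [0.28, 2.66], [-3.11, 3.11]. Speed limits (rad/s): [2.57, 2.57, 3.14, 3.14, 3.14, 3.14].

## Interface

Orientations are given as a unit quaternion [x, y, z, w].
In Python, from workcell import r, command_gripper, optics gives the robot as it stands. The module is installed in compiled form; this text tells all that it offers. Calls block until the motion is done:
- r.reach(position, orientation): joint-space move of the TCP to a pose.
- r.move_straight(position, orientation=None, speed=0.15, max_force=None): straight line of the TCP; orientation=None keeps the orientation; speed is the mean speed in m/s. With max_force (N) it stops when the force on the tool has changed by that much, and returns True; else False.
- r.movej(angles): joint-space move.
- command_gripper(opening, force=None): finger opening in m; force is the grip in N (None keeps the last); returns when the fingers have stopped.
- r.hold(seconds).
- r.solve_ik(position, orientation): joint angles nearest the present ones, or None.
- r.read_state(): the state.
- optics.get_image(name): name is "side" or "top"; returns (picture, depth): 480x640x3 uint8, red, green, blue; 480x640 float32, m along the optical axis (not along the pixel's ray), 0 where there is no reading.
- optics.camera_model(name): a dict with "K" (3x3 intrinsics, pixels), "R" (3x3) and "t" (3): a world point X has camera coordinates R X + t. Camera axes: x right, y down, z forward; pixel columns grow to the right and rows downward; lengths in m; the calibration is good to about 2 mm. A picture is of the moment at which its call begins. camera_model takes no time and is no camera call.
A pose or a line that the arm cannot do raises r.PlanningError and nothing moves.
- r.finish_job(): hands the job in, once; it reports no verdict.
The state is a dict: "time_s": time; "joint_positions": joint angles; "dq": joint speeds; "tau": joint torques, N m; "eef_pos": TCP position; "eef_rot": TCP orientation; "contact_force": force on the tool from outside, world axes, zero at the start; "torque": the same for the moment, N m; "grip_width": finger opening in m.
Only numpy, scipy, OpenCV 4.12 (cv2) and the standard library are available. Lean on these libraries where they do the work, as an engineer would, in place of code of your own. Each camera call takes 0.05 s, during which the arm holds its last target.

## Working session

There is one attempt and no reset: what is moved stays moved. The work goes in short steps, each a Python script; the robot and the scene stay as the last script left them, time stands still between calls to the robot, and variables do not carry over. Pictures are saved under pics/ and viewed, and the job is handed in when it is done.

```bash
mkdir -p pics; ls
python3 - <<'E'
from workcell import r, command_gripper, optics
import cv2,numpy as np
for n in("top","side"):
    im,d=optics.get_image(n); cv2.imwrite(f"pics/{n}0.png",im[:,:,::-1]); np.save(f"pics/{n}0.npy",d)
    m=optics.camera_model(n); print(n,m["K"].round(1).tolist(),(-m["R"].T@m["t"]).round(3),m["R"][2].round(3))
print(r.read_state()["contact_force"],r.read_state()["eef_rot"],r.tip_extent)
E
```

```text
pics
top [[469.6, 0.0, 318.3], [0.0, 469.6, 237.0], [0.0, 0.0, 1.0]] [ 0.418 -0.021  1.033] [ 0.129  0.01  -0.992]
side [[558.6, 0.0, 318.2], [0.0, 558.6, 238.4], [0.0, 0.0, 1.0]] [0.444 0.963 0.833] [ 0.091 -0.789 -0.608]
[-0.24532969 -0.05397181  0.96622947] [ 9.80288256e-01  1.97571445e-01 -3.32151572e-05 -6.77566804e-04] 0.025
```

View pics/top0.png

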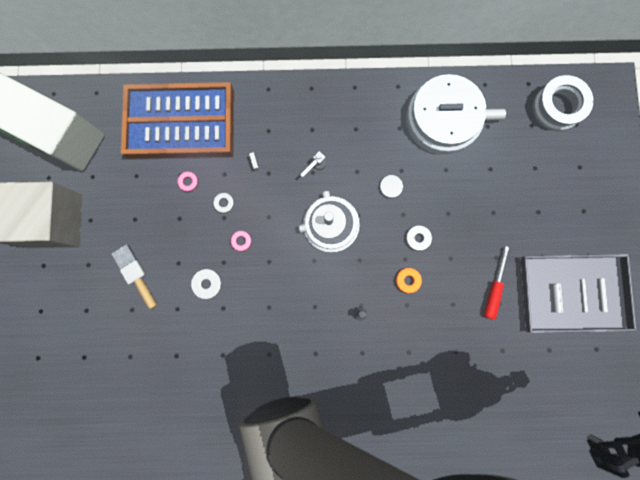

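View pics/side0.png

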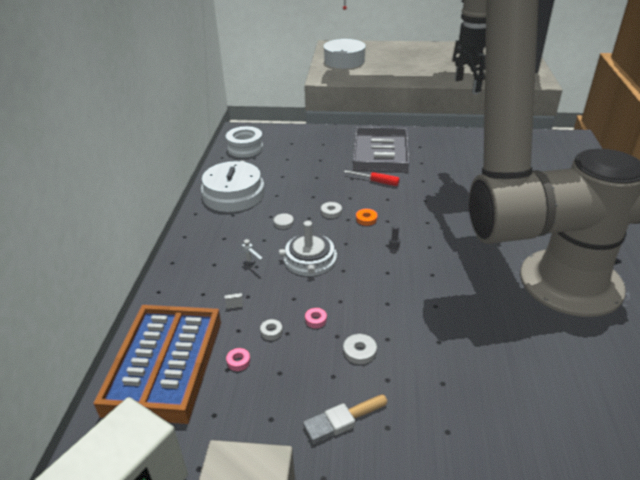

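The top view shows the large ring at about px (206,284), the small one at (223,203), the medium one at (419,238), and the stage at (331,222) with the spindle tip near (328,216). The look-alikes are orange at (409,281) and pink at (187,181) and (241,241). The side view agrees, with the large ring at (360,348), small at (271,329), medium at (331,209) and stage at (308,250). I'll zoom in next and measure.

```bash
cat > h.py <<'E'
from workcell import r, command_gripper, optics
import cv2,numpy as np
def ray(n,uv,z):
    m=optics.camera_model(n);K,R,t=m["K"],m["R"],m["t"]
    c=-R.T@t; d=R.T@np.linalg.solve(K,[uv[0],uv[1],1.]); return c+d*(z-c[2])/d[2]
def proj(n,X):
    m=optics.camera_model(n);p=m["K"]@(m["R"]@np.asarray(X)+m["t"]);return p[:2]/p[2]
def circ(n,im,uv,z,w,thr=None):
    """bright blob around uv: outer contour cast to plane z, circle fit"""
    g=im.max(2); u,v=int(uv[0]),int(uv[1]); s=g[v-w:v+w+1,u-w:u+w+1]; S=8
    s=cv2.resize(s,None,fx=S,fy=S,interpolation=cv2.INTER_CUBIC)
    if thr is None: thr,b=cv2.threshold(s,0,255,cv2.THRESH_OTSU)
    else: _,b=cv2.threshold(s,thr,255,cv2.THRESH_BINARY)
    cs,_=cv2.findContours(b,cv2.RETR_CCOMP,cv2.CHAIN_APPROX_NONE)
    out=[]
    for c in cs:
        if len(c)<60: continue
        p=(c[:,0].astype(float)+.5)/S-.5+[u-w,v-w]
        X=np.array([ray(n,q,z)[:2] for q in p])
        A=np.c_[2*X,np.ones(len(X))]; sol=np.linalg.lstsq(A,(X**2).sum(1),rcond=None)[0]
        rad=np.sqrt(sol[2]+sol[0]**2+sol[1]**2); res=np.std(np.linalg.norm(X-sol[:2],axis=1)-rad)
        out.append((sol[:2].round(4),round(2000*rad,1),round(1000*res,2)))
    return thr,out
E
python3 - <<'E'
from h import *
P={"top":dict(L=(206,284),S=(223,203),M=(419,238)),"side":dict(L=(360,348),S=(271,329),M=(331,209))}
for n in P:
    im=cv2.imread(f"pics/{n}0.png")[:,:,::-1]
    for k,uv in P[n].items(): print(n,k,circ(n,im,uv,.016,20))
im=cv2.imread("pics/top0.png"); a=cv2.resize(im[180:265,290:375],None,fx=7,fy=7,interpolation=cv2.INTER_CUBIC); cv2.imwrite("pics/stT.png",a)
im=cv2.imread("pics/side0.png"); a=cv2.resize(im[210:285,265:350],None,fx=7,fy=7,interpolation=cv2.INTER_CUBIC); cv2.imwrite("pics/stS.png",a)
E
```

```text
top L (180.0, [(array([0.4544, 0.2349]), np.float64(63.9), np.float64(0.22)), (array([0.4543, 0.2348]), np.float64(21.4), np.float64(0.13))])
top S (178.0, [(array([0.6329, 0.1985]), np.float64(43.8), np.float64(0.17)), (array([0.633 , 0.1984]), np.float64(20.9), np.float64(0.2))])
top M (182.0, [(array([ 0.546, -0.23 ]), np.float64(54.3), np.float64(0.15)), (array([ 0.546 , -0.2299]), np.float64(20.6), np.float64(0.21))])Traceback (most recent call last):
  File "<stdin>", line 5, in <module>
  File "h.py", line 19, in circ
    X=np.array([ray(n,q,z)[:2] for q in p])
                ~~~^^^^^^^
  File "h.py", line 4, in ray
    m=optics.camera_model(n);K,R,t=m["K"],m["R"],m["t"]
ValueError: time passes only in moves, steps and waits
```

```bash
sleep 1
```

```text
(no output)
```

The top-view fits are excellent: diameters 63.9, 43.8 and 54.3 mm. The error came from calling camera_model too often, so I'll cache it.

```bash
sed -i 's/^def ray/_C={}\ndef cm(n):\n    if n not in _C: _C[n]=optics.camera_model(n)\n    return _C[n]\ndef ray/; s/m=optics.camera_model(n);/m=cm(n);/' h.py
python3 - <<'E'
from h import *
P=dict(L=(360,348),S=(271,329),M=(331,209))
im=cv2.imread(f"pics/side0.png")[:,:,::-1]
for k,uv in P.items(): print(k,circ("side",im,uv,.016,22))
im=cv2.imread("pics/top0.png"); a=cv2.resize(im[180:265,290:375],None,fx=7,fy=7,interpolation=cv2.INTER_CUBIC); cv2.imwrite("pics/stT.png",a)
im=cv2.imread("pics/side0.png"); a=cv2.resize(im[210:285,265:350],None,fx=7,fy=7,interpolation=cv2.INTER_CUBIC); cv2.imwrite("pics/stS.png",a)
E
```

```text
L (159.0, [(array([0.4538, 0.234 ]), np.float64(63.6), np.float64(0.2)), (array([0.4539, 0.2341]), np.float64(21.7), np.float64(0.16))])
S (156.0, [(array([0.6326, 0.1977]), np.float64(44.0), np.float64(0.28)), (array([0.6326, 0.198 ]), np.float64(20.9), np.float64(0.19))])
M (155.0, [(array([ 0.5953, -0.1608]), np.float64(15.1), np.float64(2.62)), (array([ 0.5461, -0.2324]), np.float64(55.3), np.float64(0.44)), (array([ 0.5463, -0.2321]), np.float64(18.9), np.float64(0.48))])
```

View pics/stT.png

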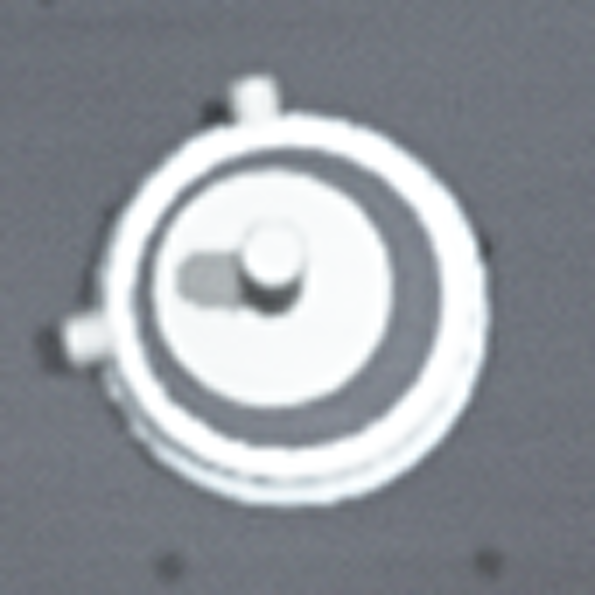

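View pics/stS.png

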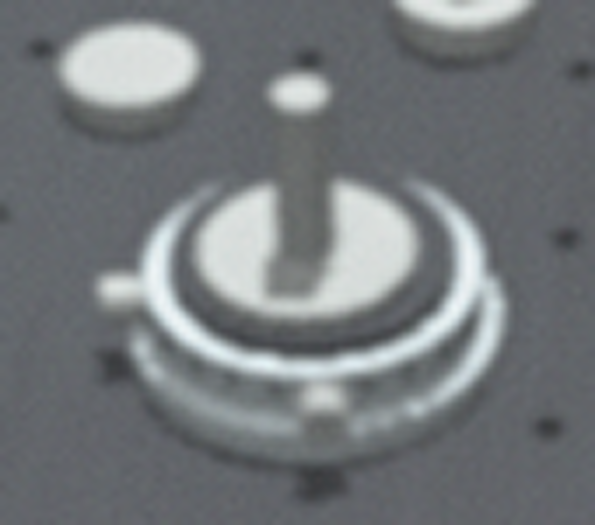

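Both crops show the stage clearly. In the top crop the seat disc is centred near (272,288) and the tip near (273,252); in the side crop the tip ellipse is at (300,92). I'll fit the seat edge at z=0.045 and the tip at z=0.107.

Run:
```python
from h import *
T=cv2.imread("pics/top0.png")[:,:,::-1];S=cv2.imread("pics/side0.png")[:,:,::-1]
su=(290+272/7,180+288/7)
for thr in(150,170,190): print("seat",circ("top",T,su,.045,25,thr))
d=np.load("pics/top0.npy")
print(circ("side",S,(265+300/7,210+92/7-1),.107,7))
# tip top view: dark shadow border below only; print ray of eyeballed centre
for n,uv in(("top",(290+273/7,180+248/7)),("side",(265+300/7,210+92/7))): print(n,ray(n,uv,.107).round(4))
# seat point from the side, eyeballed extremes
for uv in((193,248),(419,248),(300,319)): print(ray("side",(265+uv[0]/7,210+uv[1]/7),.045).round(4))
# dark plate / base fits
for c in((292,285),): print(circ("top",T,(290+290/7,180+300/7),.03,36,150))
u,v=331,222; print(d[190:262:6,300:364:7].round(3))
```

```text
seat (150, [(array([ 0.582 , -0.0334]), np.float64(75.4), np.float64(0.29)), (array([ 0.5817, -0.0312]), np.float64(15.6), np.float64(2.58)), (array([ 0.5785, -0.0359]), np.float64(114.9), np.float64(3.53)), (array([ 0.5791, -0.0377]), np.float64(90.6), np.float64(0.35))])
seat (170, [(array([ 0.582 , -0.0333]), np.float64(73.9), np.float64(0.23)), (array([ 0.5831, -0.0305]), np.float64(18.4), np.float64(3.03)), (array([ 0.5785, -0.0362]), np.float64(114.0), np.float64(3.4)), (array([0.54  , 0.0032]), np.float64(7.0), np.float64(1.47)), (array([ 0.5791, -0.0378]), np.float64(92.1), np.float64(0.32))])
seat (190, [(array([ 0.582 , -0.0333]), np.float64(72.7), np.float64(0.21)), (array([ 0.5833, -0.0233]), np.float64(27.2), np.float64(4.41)), (array([ 0.5786, -0.0368]), np.float64(112.9), np.float64(3.26)), (array([ 0.579 , -0.0378]), np.float64(93.2), np.float64(0.33))])
(150.0, [(array([ 0.582 , -0.0352]), np.float64(19.6), np.float64(0.38))])
top [ 0.5823 -0.0338  0.107 ]
side [ 0.5807 -0.0339  0.107 ]
[ 0.6176 -0.0302  0.045 ]
[ 0.5439 -0.0352  0.045 ]
[0.5786 0.0039 0.045 ]
(150, 
[... 318 characters left out ...]
1.055]
 [1.053 1.054 1.055 1.055 1.023 1.055 1.053 1.054 1.052 1.054]
 [1.055 1.052 1.05  1.02  1.013 1.011 1.02  1.052 1.053 1.053]
 [1.057 1.05  1.02  1.004 1.005 1.008 1.009 1.016 1.05  1.051]
 [1.046 1.017 1.004 1.005 0.941 1.004 1.    1.01  1.033 1.046]
 [1.051 1.018 1.002 1.004 0.938 1.    1.002 1.009 1.018 1.047]
 [1.019 1.015 1.003 0.999 0.998 1.001 1.002 1.005 1.012 1.045]
 [1.021 1.021 1.002 0.999 1.    0.996 1.006 1.002 1.03  1.046]
 [1.045 1.028 1.007 1.001 0.997 1.001 1.    1.01  1.04  1.04 ]
 [1.04  1.043 1.026 1.007 1.001 0.999 1.01  1.024 1.038 1.04 ]
 [1.04  1.04  1.039 1.028 1.028 1.026 1.028 1.038 1.039 1.032]
 [1.034 1.038 1.037 1.038 1.037 1.037 1.035 1.037 1.035 1.035]]
```

All measurements agree. In the top-camera frame the spindle is at (0.582, −0.0333) and the stage axis at about (0.579, −0.0378), an offset of 5.4 mm, which fits the stated 5–7 mm. Next I'll check force noise and IK, then approach the large ring.

```bash
cat >> h.py <<'E'
Q=[1.,0,0,0]
L=np.array([.4544,.2346]);M=np.array([.546,-.2302]);S=np.array([.633,.1983]);SP=np.array([.582,-.0336])
def F(n=6):
    a=[]
    for _ in range(n): a.append(r.read_state()["contact_force"]); r.hold(.02)
    return np.mean(a,0),np.std(a,0)
def T(): return round(r.read_state()["time_s"],2)
E
python3 - <<'E'
from h import *
for k,p in dict(L=L,M=M,S=S,SP=SP).items():
    for z in(.03,.25):
        for q in ([1.,0,0,0],[0,1.,0,0],[.7071,.7071,0,0],[.7071,-.7071,0,0]):
            s=r.solve_ik([*p,z],q); print(k,z,q, None if s is None else np.round(s,2))
print(F(5),T())
E
```

```text
L 0.03 [1.0, 0, 0, 0] [ 0.33  0.62  1.81 -0.    0.71  1.9 ]
L 0.03 [0, 1.0, 0, 0] [ 0.33  0.62  1.81 -0.    0.71 -1.24]
L 0.03 [0.7071, 0.7071, 0, 0] [ 0.33  0.62  1.81 -0.    0.71  0.33]
L 0.03 [0.7071, -0.7071, 0, 0] [ 0.33  0.62  1.81 -0.    0.71 -2.81]
L 0.25 [1.0, 0, 0, 0] [ 0.33  0.32  1.57 -0.    1.25  1.9 ]
L 0.25 [0, 1.0, 0, 0] [ 0.33  0.32  1.57 -0.    1.25 -1.24]
L 0.25 [0.7071, 0.7071, 0, 0] [ 0.33  0.32  1.57 -0.    1.25  0.33]
L 0.25 [0.7071, -0.7071, 0, 0] [ 0.33  0.32  1.57 -0.    1.25 -2.81]
M 0.03 [1.0, 0, 0, 0] [-0.53  0.72  1.57 -0.    0.85  1.04]
M 0.03 [0, 1.0, 0, 0] [-0.53  0.72  1.57 -0.    0.85 -2.1 ]
M 0.03 [0.7071, 0.7071, 0, 0] [-0.53  0.72  1.57 -0.    0.85 -0.53]
M 0.03 [0.7071, -0.7071, 0, 0] [-0.53  0.72  1.57 -0.    0.85  2.61]
M 0.25 [1.0, 0, 0, 0] [-0.53  0.47  1.34 -0.    1.33  1.04]
M 0.25 [0, 1.0, 0, 0] [-0.53  0.47  1.34 -0.    1.33 -2.1 ]
M 0.25 [0.7071, 0.7071, 0, 0] [-0.53  0.47  1.34 -0.    1.33 -0.53]
M 0.25 [0.7071, -0.7071, 0, 0] [-0.53  0.47  1.34 -0.    1.33  2.61]
S 0.03 [1.0, 0, 0, 0] [ 0.19  0.82  1.34 -0.    0.98  1.76]
S 0.03 [0, 1
[... 362 characters left out ...]
.43  0.19]
S 0.25 [0.7071, -0.7071, 0, 0] [ 0.19  0.61  1.1  -0.    1.43 -2.95]
SP 0.03 [1.0, 0, 0, 0] [-0.19  0.71  1.6  -0.    0.83  1.38]
SP 0.03 [0, 1.0, 0, 0] [-0.19  0.71  1.6  -0.    0.83 -1.76]
SP 0.03 [0.7071, 0.7071, 0, 0] [-0.19  0.71  1.6  -0.    0.83 -0.19]
SP 0.03 [0.7071, -0.7071, 0, 0] [-0.19  0.71  1.6  -0.    0.83  2.95]
SP 0.25 [1.0, 0, 0, 0] [-0.19  0.45  1.37 -0.    1.32  1.38]
SP 0.25 [0, 1.0, 0, 0] [-0.19  0.45  1.37 -0.    1.32 -1.76]
SP 0.25 [0.7071, 0.7071, 0, 0] [-0.19  0.45  1.37 -0.    1.32 -0.19]
SP 0.25 [0.7071, -0.7071, 0, 0] [-0.19  0.45  1.37 -0.    1.32  2.95]
(array([ 0.10302673,  0.11793969, -0.00618503]), array([0.80377502, 0.39448948, 0.62948223])) 0.18
```

Force noise is about 0.6 N per sample, so I'll average readings. I'll grasp with the jaws along x: the two cameras agree in x, and the y calibration bias cancels. First comes a guarded descent around the large ring to find where the fingertips are.

```bash
sed -i 's/^Q=.*/Q=[.70710678,.70710678,0,0]/' h.py
python3 - <<'E'
from h import *
command_gripper(.078,50)
r.reach([*L,.09],Q); print(T(), F(8))
r.move_straight([*L,.04],speed=.1)
im,_=optics.get_image("side"); cv2.imwrite("pics/a1.png",im[200:460,200:540,::-1].repeat(2,0).repeat(2,1))
hit=r.move_straight([*L,.012],speed=.03,max_force=4); s=r.read_state(); print(hit,s["eef_pos"],s["grip_width"],T(),F(4))
E
```

```text
3.18 (array([0.60812532, 0.01117821, 0.16394272]), array([0.7796431 , 0.58963686, 0.40294013]))
True [0.45421119 0.23451679 0.01472799] 0.0780572381648811 4.8 (array([-0.93513771, -0.4022161 ,  4.76147397]), array([0.38474326, 0.72512798, 0.20509003]))
```

View pics/a1.png

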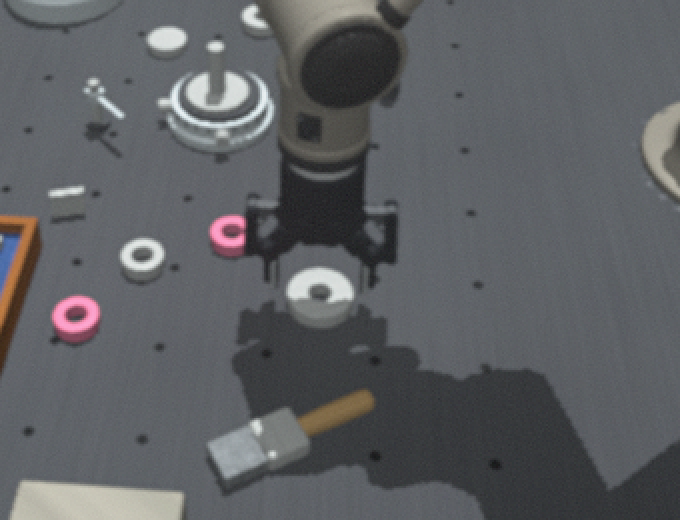

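The table was touched at TCP z = 0.0147 with a 78 mm opening, so the tips sit further forward as the jaws close. From the pad-swing arc that gives tip extents of about 19.0, 21.3 and 23.0 mm at 64, 54 and 44 mm openings. I'll grasp with the tips about 3.5 mm above each ring's underside.

Run:
```python
from h import *
r.move_straight([*L,.0225],speed=.05); print(F(8)[0])
command_gripper(.05,50); s=r.read_state(); print(s["grip_width"],s["eef_pos"],F(6)[0])
r.move_straight([*L,.0325],speed=.05); print(F(8)[0])
r.move_straight([*L,.16],speed=.2)
r.reach([*SP,.16],Q); r.hold(.2); print(F(15),T(),r.read_state()["eef_pos"],r.read_state()["grip_width"])
im,_=optics.get_image("side"); cv2.imwrite("pics/a2.png",im[140:300,220:420,::-1].repeat(3,0).repeat(3,1))
```

```text
[0.14366758 0.26970115 0.03773948]
0.061111061380939094 [0.45423973 0.23456745 0.02272715] [-1.25167853 -0.90889988  5.31241513]
[-0.05717915 -0.19147859 -3.13600777]
(array([-0.01134334,  0.23041683, -3.05508585]), array([0.46897024, 0.4757082 , 0.40639957])) 8.57 [ 0.58200364 -0.03318567  0.16010645] 0.061085609770321826
```

View pics/a2.png

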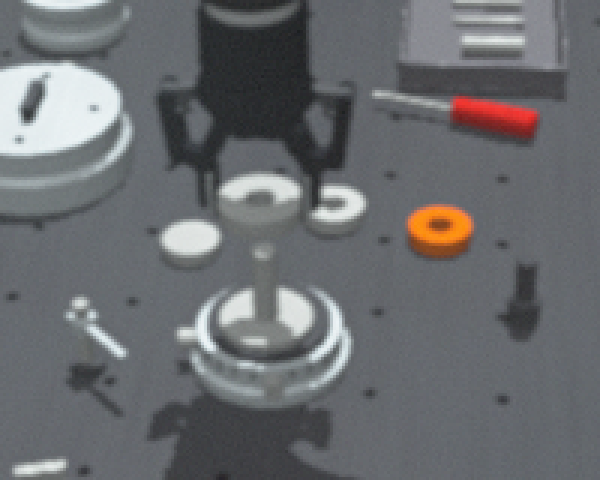

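The ring is held and looks level. Its top face is at about px (306,201) in the full side image, above the spindle tip at about (308,222). The side view shows the bore, so I can compare it with the spindle in the same camera.

Run:
```python
from h import *
im=cv2.imread("pics/a2.png")[::3,::3,::-1]; full=np.zeros((480,640,3),np.uint8); full[140:300,220:420]=im
for thr in(130,150,165,None):
  print(thr,circ("side",full,(220+260/3,140+195/3),.1533,17,thr))
# depth normal check not stored; tip from the first image for several thr
S0=cv2.imread("pics/side0.png")[:,:,::-1]
for thr in(130,150,165,180): print(thr,circ("side",S0,(308,222),.107,7,thr))
```

```text
130 (130, [(array([0.5734, 0.0259]), np.float64(6.9), np.float64(1.07)), (array([0.6131, 0.0141]), np.float64(24.8), np.float64(4.42)), (array([ 0.5846, -0.0382]), np.float64(61.0), np.float64(2.15)), (array([ 0.5825, -0.0297]), np.float64(24.0), np.float64(1.96))])
150 (150, [(array([0.6135, 0.0148]), np.float64(23.3), np.float64(4.24)), (array([ 0.5835, -0.046 ]), np.float64(45.8), np.float64(7.43))])
165 (165, [(array([0.6139, 0.0152]), np.float64(22.4), np.float64(4.15)), (array([ 0.5835, -0.0458]), np.float64(43.9), np.float64(7.49))])
None (155.0, [(array([0.6136, 0.015 ]), np.float64(22.9), np.float64(4.19)), (array([ 0.5835, -0.046 ]), np.float64(45.1), np.float64(7.44))])
130 (130, [(array([ 0.5821, -0.035 ]), np.float64(22.2), np.float64(0.58))])
150 (150, [(array([ 0.582 , -0.0352]), np.float64(19.6), np.float64(0.38))])
165 (165, [(array([ 0.582 , -0.0352]), np.float64(17.9), np.float64(0.28))])
180 (180, [(array([ 0.5819, -0.0352]), np.float64(16.0), np.float64(0.19))])
```

The shadowing makes that fit rough: x agrees within about 1 mm and y is inconclusive. I'll go by feel, pressing lightly and reading the averaged forces.

Run:
```python
from h import *
r.move_straight([*SP,.132],speed=.06); r.hold(.1); b=F(15)[0]; print(b)
G=.0227
for u in(.105,.103,.101):
    h=r.move_straight([*SP,u+G],speed=.02,max_force=7); f=F(12)[0]-b
    print(u,h,f.round(2),np.round(r.read_state()["eef_pos"],4))
    if h: break
print(T())
```

```text
[-0.25240612  0.13069832 -3.11007834]
0.105 False [ 0.43 -0.23  0.12] [ 0.5821 -0.0336  0.1278]
0.103 False [-0.09 -0.15  0.24] [ 0.582  -0.0336  0.1257]
0.101 False [ 0.22 -0.13 -0.04] [ 0.582  -0.0336  0.1237]
11.05
```

There's no force 6 mm below the tip level, so it has threaded. I'll continue down under guard and touch down gently.

Run:
```python
from h import *
G=.0227; b=np.array([-.1,.15,-3.1])
for u in(.075,.05):
    h=r.move_straight([*SP,u+G],speed=.04,max_force=6); f=F(12)[0]-b
    print(u,h,f.round(2),np.round(r.read_state()["eef_pos"],4))
    if h: break
else:
    h=r.move_straight([*SP,.042+G],speed=.012,max_force=4); print(h,np.round(r.read_state()["eef_pos"],4),(F(12)[0]-b).round(2))
print(T())
im,_=optics.get_image("side"); cv2.imwrite("pics/a3.png",im[140:300,220:420,::-1].repeat(3,0).repeat(3,1))
```

```text
0.075 False [ 0.04 -0.11  0.16] [ 0.5822 -0.0336  0.098 ]
0.05 False [ 0.14 -0.28  0.08] [ 0.5822 -0.0336  0.073 ]
True [ 0.582  -0.0336  0.0677] [ 0.09 -0.18  8.36]
13.71
```

View pics/a3.png

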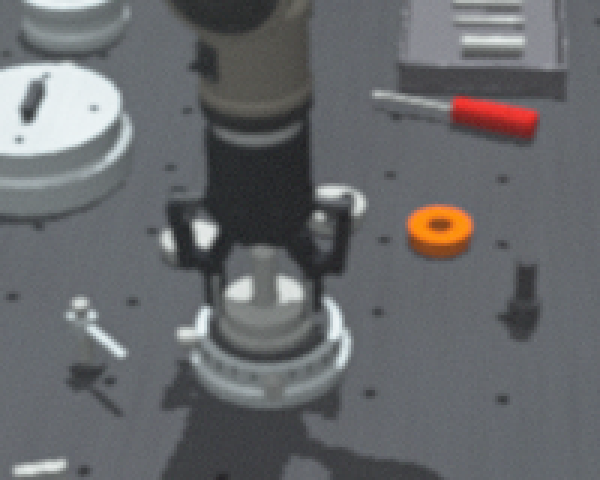

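The ring is on the seat: contact came at exactly 0.045 above the plate, at about 8 N, and the picture shows the ring flat with the spindle through its bore at about px (262,270). I'll release, rise and fetch the medium ring.

Run:
```python
from h import *
command_gripper(.074); r.move_straight([*SP,.17],speed=.12)
r.reach([*M,.09],Q); 
ims,_=optics.get_image("side"); imt,_=optics.get_image("top")
cv2.imwrite("pics/b1.png",np.hstack([ims[150:310,210:410],imt[160:320,280:480]])[:,:,::-1].repeat(2,0).repeat(2,1))
print("side",circ("side",ims,(308,248),.061,24)); print("top",circ("top",imt,(329,221),.061,24,200))
command_gripper(.068); r.move_straight([*M,.0248],speed=.08); print(F(6)[0])
command_gripper(.04,50); s=r.read_state(); print(s["grip_width"],s["eef_pos"],F(6)[0],T())
```

```text
side (151.0, [(array([0.5437, 0.0633]), np.float64(19.3), np.float64(4.19)), (array([0.5207, 0.0365]), np.float64(11.1), np.float64(2.28)), (array([0.586 , 0.0348]), np.float64(73.6), np.float64(3.64)), (array([0.5541, 0.003 ]), np.float64(13.0), np.float64(2.63)), (array([ 0.5346, -0.0112]), np.float64(34.7), np.float64(6.63)), (array([0.5788, 0.0036]), np.float64(96.2), np.float64(7.3)), (array([ 0.5873, -0.0282]), np.float64(53.2), np.float64(8.09)), (array([ 0.5901, -0.0928]), np.float64(12.7), np.float64(1.82)), (array([ 0.6417, -0.09  ]), np.float64(7.7), np.float64(1.08))])
top (200, [(array([ 0.583 , -0.0269]), np.float64(51.2), np.float64(9.04)), (array([ 0.577 , -0.0376]), np.float64(101.9), np.float64(3.77))])
[-0.00075857  0.09342358 -0.02420369]
0.050956092332044844 [ 0.54639155 -0.2304206   0.02565705] [-0.90691215  0.53579987  6.05136551] 17.7
```

View pics/b1.png

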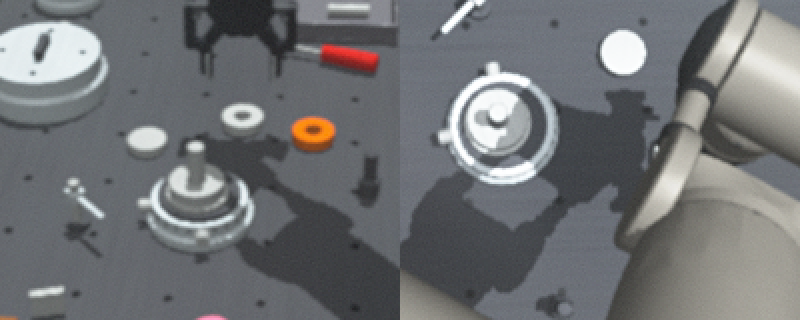

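Both views show the large ring home on the seat. Closing on the medium ring pushed the tool up about 0.9 mm, so the tips may be brushing the plate. I'll regrip 3 mm higher to be sure they stay above its underside.

Run:
```python
from h import *
command_gripper(.062); r.move_straight([*M,.0285],speed=.05); print(F(6)[0])
command_gripper(.04,50); r.hold(.1); s=r.read_state(); print(s["grip_width"],s["eef_pos"],F(8)[0],T())
r.move_straight([*M,.045],speed=.08); r.hold(.1); print(F(12)[0],r.read_state()["eef_pos"])
im,_=optics.get_image("side"); cv2.imwrite("pics/b2.png",cv2.resize(im[150:250,270:400,::-1],None,fx=5,fy=5))
```

```text
[-0.08645337 -0.11288321  0.13284228]
0.0508073956003957 [ 0.54614885 -0.23028144  0.02886623] [-1.03328986  0.74893976  5.24135523] 18.8
[-0.18602541  0.15489586 -1.89022407] [ 0.54580516 -0.23008711  0.04467195]
```

View pics/b2.png

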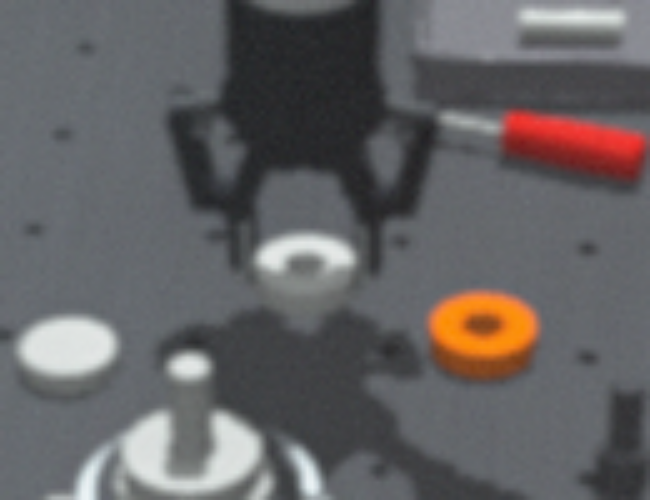

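The upward push is the same at the higher grip, so it comes from pad-swing friction and not the plate. The picture shows the ring level with the tips well above its underside. Weight reads 1.9 N, as expected. Now to the spindle.

```bash
cat > place.py <<'E'
from h import *
import sys
def place(G,home):
    # G: TCP height above ring underside
    r.reach([*SP,.17],Q); r.move_straight([*SP,.111+G],speed=.08); r.hold(.15); b=F(15)[0]; print(b.round(2),T())
    for u in(.105,.103,.101,home+.025,home+.005):
        h=r.move_straight([*SP,u+G],speed=.02 if u>.1 else .04,max_force=6); f=F(12)[0]-b
        print(round(u,3),h,f.round(2),np.round(r.read_state()["eef_pos"],4))
        if h or f[2]>1.5: print("STOP"); return False
    h=r.move_straight([*SP,home-.003+G],speed=.012,max_force=4); print(h,np.round(r.read_state()["eef_pos"],4),(F(12)[0]-b).round(2),T())
    return h
E
python3 - <<'E'
from place import *
r.move_straight([*M,.17],speed=.2)
place(.0286,.061)
im,_=optics.get_image("side"); cv2.imwrite("pics/b3.png",cv2.resize(im[180:300,250:390,::-1],None,fx=5,fy=5))
E
```

```text
[ 0.02  0.08 -1.91] 22.03
0.105 False [ 0.04 -0.16 -0.22] [ 0.582  -0.0336  0.1337]
0.103 False [-0.01 -0.28 -0.24] [ 0.582  -0.0336  0.1316]
0.101 False [-0.04 -0.04 -0.05] [ 0.582  -0.0336  0.1296]
0.086 False [-0.39  0.42  0.15] [ 0.582  -0.0336  0.1148]
0.066 False [-0.75  0.35 -0.34] [ 0.582  -0.0336  0.0948]
True [ 0.5821 -0.0336  0.0898] [-0.32  0.07  6.98] 25.83
```

View pics/b3.png

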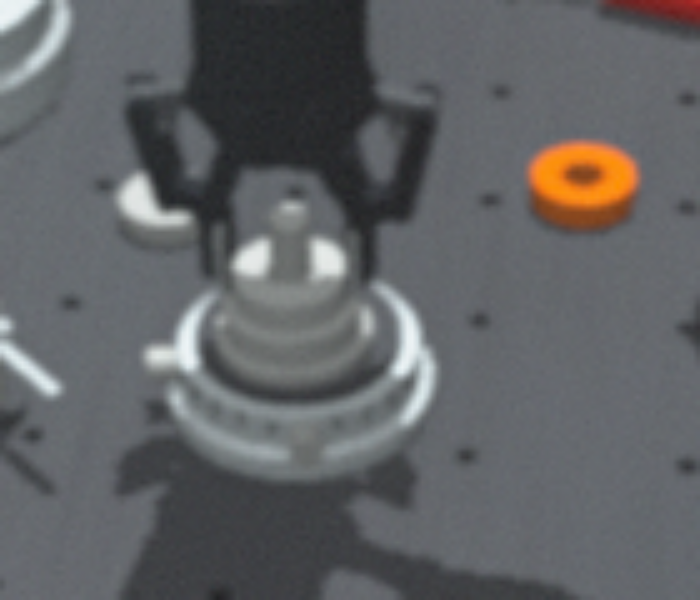

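The medium ring is home: its underside reads about 0.061, and the picture shows it flat on the large ring with the spindle through it at about px (290,215). I'll release and fetch the small ring.

Run:
```python
from h import *
command_gripper(.064); r.move_straight([*SP,.17],speed=.12)
r.reach([*S,.09],Q); command_gripper(.056)
im,_=optics.get_image("side"); cv2.imwrite("pics/c1.png",cv2.resize(im[180:360,220:370,::-1],None,fx=3.3,fy=3.3))
r.move_straight([*S,.0295],speed=.08); print(F(6)[0])
command_gripper(.03,50); r.hold(.1); s=r.read_state(); print(s["grip_width"],s["eef_pos"],F(8)[0],T())
r.move_straight([*S,.045],speed=.08); r.hold(.1); print(F(12)[0],r.read_state()["eef_pos"])
im,_=optics.get_image("side"); cv2.imwrite("pics/c2.png",cv2.resize(im[230:380,200:360,::-1],None,fx=4,fy=4))
```

```text
[-0.10628614 -0.04942362  0.32788036]
0.04176273598371067 [0.63352352 0.19842382 0.03076265] [-1.22153497 -0.28220756  5.72794606] 29.8
[ 0.07728247 -0.24424873 -1.31409217] [0.63275131 0.19827429 0.04456832]
```

View pics/c1.png

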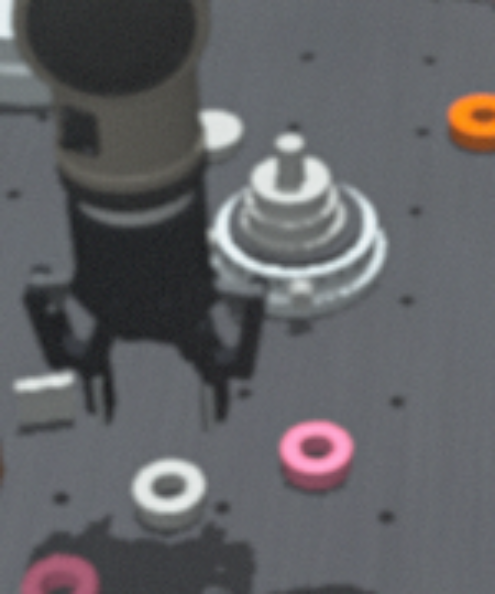

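View pics/c2.png

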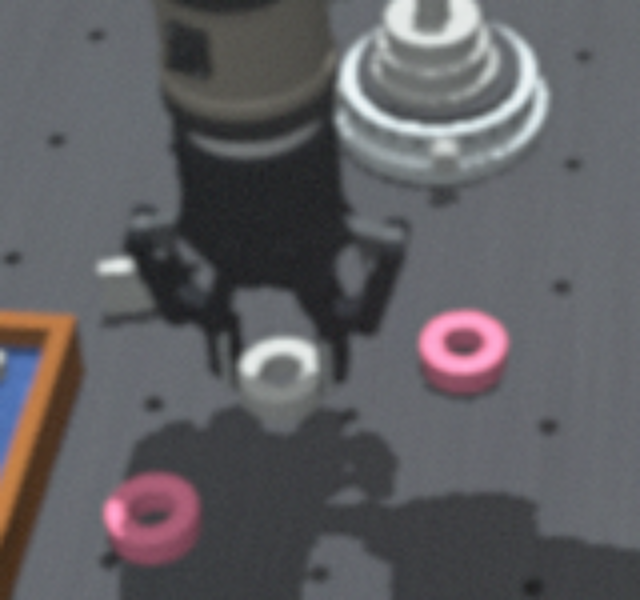

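The stack of two looks good in the first picture. In the second, the small ring is held level and clear of the untouched pink rings. Weight reads 1.3 N. I'll place it now.

Run:
```python
from place import *
r.move_straight([*S,.17],speed=.2)
place(.0304,.077)
im,_=optics.get_image("side"); cv2.imwrite("pics/c3.png",cv2.resize(im[180:300,250:390,::-1],None,fx=5,fy=5))
```

```text
[ 0.09  0.16 -1.47] 33.12
0.105 False [-0.11 -0.21  0.36] [ 0.5821 -0.0336  0.1355]
0.103 False [-0.34 -0.1   0.14] [ 0.582  -0.0336  0.1334]
0.101 False [ 0.15 -0.18  0.38] [ 0.5821 -0.0336  0.1314]
0.102 False [-0.27 -0.14  0.22] [ 0.582  -0.0336  0.1324]
0.082 False [-0.   -0.05  0.05] [ 0.5821 -0.0336  0.1126]
True [ 0.5821 -0.0336  0.1077] [-1.18  0.2   6.29] 36.64
```

View pics/c3.png

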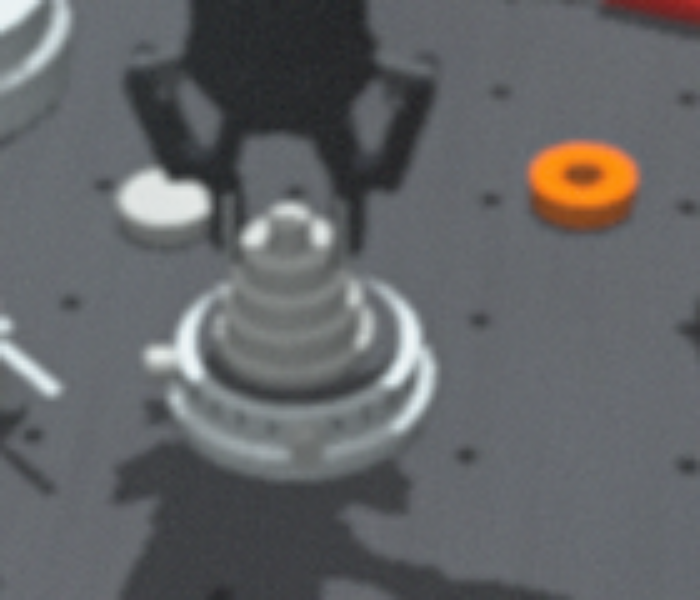

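The small ring touched down at 0.077 and the picture shows it flat, with the spindle tip standing out of it. I'll release, clear out and check from both cameras.

Run:
```python
from h import *
command_gripper(.06); r.move_straight([*SP,.2],speed=.12)
r.reach([.38,-.33,.25],Q); r.hold(.3)
ims,ds=optics.get_image("side"); imt,dt=optics.get_image("top")
cv2.imwrite("pics/d1.png",np.hstack([cv2.resize(i,None,fx=4,fy=4) for i in(ims[200:300,260:360],imt[175:275,280:380])])[:,:,::-1])
m=cm("top")
for (u,v) in [tuple(np.round(proj("top",[SP[0]+dx,SP[1]+dy,.093])).astype(int)) for dx,dy in((.016,0),(-.016,0),(0,.016),(0,-.016))]:
    c=np.linalg.solve(m["K"],[u,v,1])*dt[v,u]; print((m["R"].T@(c-m["t"])).round(4))
print(F(6)[0],T())
cv2.imwrite("pics/d2.png",imt[:,:,::-1])
```

```text
[ 0.5981 -0.0342  0.0928]
[ 0.5655 -0.0336  0.0907]
[ 0.5821 -0.0177  0.0918]
[ 0.5815 -0.0502  0.0916]
[-0.19008004 -0.0787477   0.38147106] 39.8
```

View pics/d1.png

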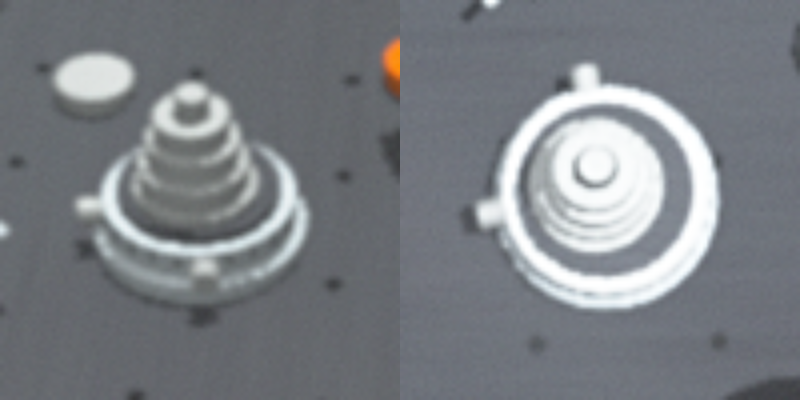

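View pics/d2.png

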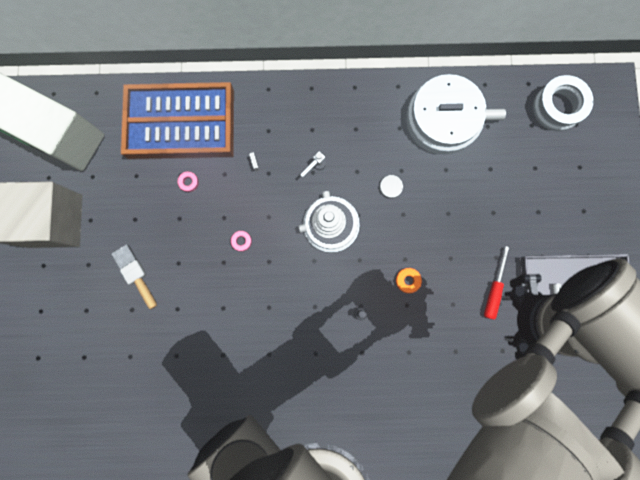

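Both views show the three rings nested flat and level on the spindle. Everything else is where it started, and the arm is clear.

```bash
python3 -c "
from h import *
r.finish_job(); print(T())"
```

```text
the job is handed in; nothing more can be done
the job is handed in; nothing more can be done
```

All three ring gauges are on the spindle, large at the bottom, then medium, then small, each lowered level and let go. I handed the job in just after 39.8 s on the robot's clock; the interface gives no verdict, so the result rests on my own checks.

- **Finding the spindle:** I measured the rings and the off-centre seat in the top camera, and the spindle stood 5.4 mm off the stage axis. All three bores went over the tip with no measurable resistance, so no search by feel was needed.
- **Touchdown:** The large, medium and small undersides made contact at about 45, 61 and 77 mm above the plate. Contact forces were about 8, 7 and 6 N, well under the 35 N limit.
- **Final look:** Both cameras show the stack flat and concentric. Depth on the small ring's top face reads 0.091–0.093 m against 0.093 expected, within sensor noise. The listed bystanders and the pink and orange look-alikes appear where they started, except the screwdriver and plug gauge, which I only checked by eye. The arm was clear and touching nothing.

**Checks that disagreed or were inconclusive:**
- The top and side cameras differed by 1–2 mm in y.
- A side-camera fit of the held large ring was spoiled by shadow.
- Closing the gripper pushed the tool up by about 1 mm at 5–6 N. A regrip 3 mm higher gave the same push, so I put it down to the pads swinging forward, not the fingertips touching the plate.

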